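Put three mixed-up components back in their own trays

TASK

The three components were put back in the wrong trays, and each tray has room for only one. Set one of them aside upright on the free square mat while you change them over, so that in the end the capacitor stands upright in the middle of the round tray, the heat sink sits flat in the middle of the square tray with its sides parallel to the tray's, and the fuse block sits flat in the middle of the long tray, lengthwise along it. Leave the jar and the tape roll where they are.

Things in the scene. Friction and masses are not known exactly. Their poses are not given: they have to be found in the camera images.
- capacitor: blue cylindrical capacitor standing upright, diameter 35 mm, 50 mm high, about 60 g. Origin: centre of its underside; z is its axis, up. It starts in the long tray.
- heatsink: bare aluminium finned heat sink, fins up, 40 mm (its x) by 50 mm (its y) by 27 mm high, about 70 g. The fins are upright plates that run along x and stand on a 5 mm base; the outermost fins have their outer faces at y = -24 and +24 mm, the base reaches y = -25 and +25 mm. Origin: centre of its underside; z up. It starts in the round tray.
- fuse: brown oblong fuse block with two white glass-like tubes on top, 20 mm (its x) by 45 mm (its y), about 30 g; the solid body to grip is 18 mm high, 22 mm with the tubes. Origin: centre of its underside; z up. It starts in the square tray.
- round_tray: shallow round tray, 72 mm inside and 78 mm outside diameter, bare aluminium with a dark liner, fixed to the bench; inner floor 2.5 mm above the bench, wall 3 mm thick, rim 7.5 mm above the bench. Origin: centre of its underside, on the bench; z up. Home of the capacitor.
- square_tray: shallow square tray, 60 x 60 mm inside, 66 x 66 mm outside, bare aluminium with a dark liner, fixed to the bench; inner floor 2.5 mm above the bench, wall 3 mm thick, rim 7.5 mm above the bench. Origin: centre of its underside, on the bench; z up. x and y along its sides. Home of the heat sink, which may have its long side along either side of the tray.
- long_tray: shallow oblong tray, 90 mm (its x) by 44 mm (its y) inside, 96 x 50 mm outside, bare aluminium with a dark liner, fixed to the bench; inner floor 2.5 mm above the bench, wall 3 mm thick, rim 7.5 mm above the bench. Origin: centre of its underside, on the bench; z up. Home of the fuse block, whose length (the block's y) lies along the tray's x, either way round.
- parking_mat: the free square mat, dark rim and grey middle, flat, 90 x 90 mm, 2 mm thick, fixed to the bench, empty at the start. Origin: centre of its underside, on the bench; x and y along its sides, z up.
- jar: clear open jar with small parts, diameter 68 mm, 75 mm high, loose; a bystander to leave alone. Origin: centre of its underside.
- tape: amber tape roll lying flat, diameter 73 mm, 19 mm high, loose; a bystander to leave alone. Origin: centre of its underside.

How it is judged:
By the outcome, as a careful person would: the job done as asked, in the order asked, and still so for the second after the job is handed in, with the robot touching nothing.
It also fails if it takes over 99 s, if anything falls off the work surface, if the arm or the gripper's body presses on something with over 40 N, if the wrist force passes 120 N, or if a joint passes its speed limit or range.

ROBOT

A 6-joint arm with a two-finger parallel gripper is mounted at the origin on a cart in front of the work surface, level with it; the furniture and walls round the work are solid. World frame = base frame: x ahead of the robot, y to its left, z up, the work surface at z = 0. Lengths are in m, angles in rad, forces in N, time in s.
With the tool pointing down it reaches from about 0.325 to 0.9 m from the base axis. Payload 3.5 kg.
Tool frame: the origin (TCP) lies midway between the tips of the shut fingers; the grasp point (between the pads) lies 19 mm behind it; z points along the fingers, y is the line along which they close (so a half turn about z gives the same grasp; the last joint's range is limited). The gripper opens to 85 mm and grips with 20 to 120 N. Pads are 22 mm wide; open, the fingers measure 114 mm over their backs; the gripper's body (76 mm by 85 mm) begins 54 mm behind the grasp point. The pads swing forward as they close: fully open they stand 13 mm farther back than shut.
Start: joints at [-1.405, 0.276, -0.026, 1.268, 0, 1.467], TCP at [0.166, -0.603, 0.231] pointing down, gripper open.
Joint ranges: [-3.12, 3.12], [-0.85, 1.88], [-1.08, 1.24], [-1.95, 2.15], [-1.57, 1.53], [-3.14, 3.14]. Speed limits (rad/s): [2.57, 2.57, 3.14, 3.14, 3.14, 3.14].

INTERFACE

Orientations are given as a unit quaternion [x, y, z, w].
In Python, from cell import env gives the robot as it stands. Calls block until the motion is done:
- env.move_pose(position, orientation): joint-space move of the TCP to a pose.
- env.servo_line(position, speed=0.15, frame=None, f_stop=None): straight line of the TCP; frame=None keeps the orientation; speed is the mean speed in m/s. With f_stop (N) it stops when the force on the tool has changed by that much, and returns True; else False.
- env.movej(angles): joint-space move.
- env.grip(opening): finger opening in m; the grip force is fixed at half the most; returns when the fingers have stopped.
- env.hold(seconds).
- env.solve_ik(position, orientation): joint angles nearest the present ones, or None.
- env.get_obs(): the state.
- env.camera(name): name is "scene" or "top" or "wrist"; returns a dict with "color" (384x512x3 uint8, red, green, blue), "K" (3x3 intrinsics, pixels), "dist_coeffs" ([k1, k2, p1, p2, k3] as OpenCV has them; the pictures are not rectified), "cam_to_world" (4x4, takes a point from camera to world coordinates); the wrist camera has in their place "T_tool_cam" (4x4, takes a point from camera to tool coordinates, whose origin is the TCP and whose axes are the flange's). Camera axes: x right, y down, z forward; pixel columns grow to the right and rows downward; lengths in m; the calibration is good to about 2 mm. A picture is of the moment at which its call begins: read the wrist's pose just before it. There is no depth.
A pose or a line that the arm cannot do raises env.Unreachable and nothing moves.
- env.job_done(): hands the job in; it is judged then, once.
Trained networks look in the newest picture that a camera, given by its name, has taken for a name from the list of things; names that differ only in an ending like _2 or _b are one class to them, and where a whole thing is asked for, a point or a joint stands for the part that bears it (a point fixed in the world has none). Each returns a list of dicts, best first, with "p" (0 to 1); they miss things now and then, are a little off and sometimes report something else, mostly with a low value. They report only what shows in the picture. A call takes as long as a camera call.
- env.find_in(label, camera): "xy" ([column, row] as shares, 0 to 1, of the picture: columns of its width, rows of its height, amid what is visible of it).
The state is a dict: "t": time; "qpos": joint angles; "joint_velocities": joint speeds; "effort": joint torques, N m; "ee_pos": TCP position; "orientation": TCP orientation; "wrist_force": force on the tool from outside, world axes, zero at the start; "wrist_torque": the same for the moment, N m; "gripper_width": finger opening in m; "grip_force": force on a finger pad.
Only numpy, scipy, OpenCV 4.12 (cv2) and the standard library are available. Lean on these libraries where they do the work, as an engineer would, in place of code of your own. Each camera call takes 0.05 s, during which the arm holds its last target. There are 200 camera calls.

## Working session

There is one attempt and no reset: what is moved stays moved. The work goes in short steps, each a Python script; the robot and the scene stay as the last script left them, time stands still between calls to the robot, and variables do not carry over. Pictures are saved under pics/ and viewed, at most 14 in all, crops included, and the job is handed in when it is done.

```bash
ls; mkdir -p pics; cat > h.py <<'E'
import numpy as np, cv2
from cell import env
def snap(name,fn=None):
    o=env.get_obs(); c=env.camera(name)
    if name=="wrist":
        from scipy.spatial.transform import Rotation as R
        T=np.eye(4);T[:3,:3]=R.from_quat(o["orientation"]).as_matrix();T[:3,3]=o["ee_pos"]
        c["cam_to_world"]=T@np.array(c["T_tool_cam"])
    if fn: cv2.imwrite("pics/"+fn,cv2.cvtColor(c["color"],cv2.COLOR_RGB2BGR))
    return c
def ray(c,px):
    n=cv2.undistortPoints(np.array([[px]],float),np.array(c["K"]),np.array(c["dist_coeffs"]))[0,0]
    T=np.array(c["cam_to_world"]); d=T[:3,:3]@np.array([n[0],n[1],1]); return T[:3,3],d/np.linalg.norm(d)
def atz(c,px,z):
    o,d=ray(c,px); return o+d*(z-o[2])/d[2]
def tri(a,b):
    (o1,d1),(o2,d2)=a,b
    s=np.linalg.lstsq(np.c_[d1,-d2],o2-o1,rcond=None)[0]
    p,q=o1+s[0]*d1,o2+s[1]*d2
    return (p+q)/2,np.linalg.norm(p-q)
def proj(c,P):
    T=np.linalg.inv(np.array(c["cam_to_world"]))
    r,_=cv2.Rodrigues(T[:3,:3]); return cv2.projectPoints(np.array(P,float).reshape(-1,1,3),r,T[:3,3],np.array(c["K"]),np.array(c["dist_coeffs"]))[0].reshape(-1,2)
E
python3 - <<'E'
from h import *
np.set_printoptions(precision=3,suppress=True)
names="capacitor heatsink fuse round_tray square_tray long_tray parking_mat jar tape".split()
C={}
F={}
for cam in("top","scene"):
    C[cam]=snap(cam,cam+"0.png"); print(cam,np.array(C[cam]["cam_to_world"]).tolist(),np.array(C[cam]["K"])[0,0])
    for n in names:
        r=env.find_in(n,cam); F[n,cam]=r
        print(cam,n,[(np.round(np.array(q["xy"])*[512,384],1).tolist(),round(q["p"],2)) for q in r[:2]])
for n in names:
    if F[n,"top"] and F[n,"scene"]:
        print(n,*tri(*[ray(C[k],np.array(F[n,k][0]["xy"])*[512,384]) for k in("top","scene")]), atz(C["top"],np.array(F[n,"top"][0]["xy"])*[512,384],0.01))
print(env.get_obs()["t"])
E
```

```text
pics
top [[0.009626268578535576, -0.9984992046458722, 0.05391357226909001, 0.4471681332725883], [-0.9997770654161814, -0.008597309789677507, 0.0192848575879881, -0.09145025424289246], [-0.01879240328064951, -0.05408719428793484, -0.9983593646543296, 1.0840093440427683], [0.0, 0.0, 0.0, 1.0]] 370.9717139164822
top capacitor []
top heatsink [([328.7, 160.6], 0.84)]
top fuse [([361.0, 228.3], 0.61)]
top round_tray [([329.9, 169.9], 0.52)]
top square_tray [([277.0, 163.7], 0.82)]
top long_tray [([224.5, 210.1], 0.71)]
top parking_mat [([297.2, 215.8], 0.76), ([331.2, 163.3], 0.35)]
top jar [([362.8, 230.9], 0.63), ([222.9, 211.1], 0.4)]
top tape [([166.3, 224.4], 0.6)]
scene [[-0.8983801317522571, -0.23038962565328325, 0.3739435241639269, 0.11061746589003978], [-0.4387723929954364, 0.432386262178239, -0.7877314944983406, 0.7292349739011729], [0.01979712145377575, -0.8717584187553745, -0.4895358345527663, 0.5539805431394931], [0.0, 0.0, 0.0, 1.0]] 468.04353535583994
scene capacitor [([254.4, 234.3], 0.58)]
scene heatsink [([242.8, 159.7], 0.77)]
scene fuse [([220.4, 184.6], 0.52)]
scene round_tray [([249.2, 167.0], 0.7)]
scene square_tray []
scene long_tray [([324.8, 153.9], 0.66), ([249.6, 249.0], 0.58)]
scene parking_mat [([284.7, 191.7], 0.65)]
scene jar [([325.1, 154.9], 0.72)]
scene tape [([244.0, 160.1], 0.58)]
heatsink [ 0.614 -0.274  0.014] 0.0022082712223137095 [ 0.615 -0.274  0.01 ]
fuse [ 0.533 -0.289 -0.016] 0.2780011733843394 [ 0.421 -0.366  0.01 ]
round_tray [ 0.593 -0.28  -0.006] 0.005347332295122574 [ 0.588 -0.278  0.01 ]
long_tray [ 0.394 -0.013  0.199] 0.14678947005458087 [0.469 0.026 0.01 ]
parking_mat [ 0.454 -0.185  0.003] 8.157796260591262e-05 [ 0.454 -0.184  0.01 ]
jar [ 0.414 -0.365  0.035] 0.0011060018886951536 [ 0.413 -0.371  0.01 ]
tape [0.42  0.131 0.23 ] 0.022489197015699125 [0.426 0.194 0.01 ]
1.0
```

View pictures.

View pics/top0.png

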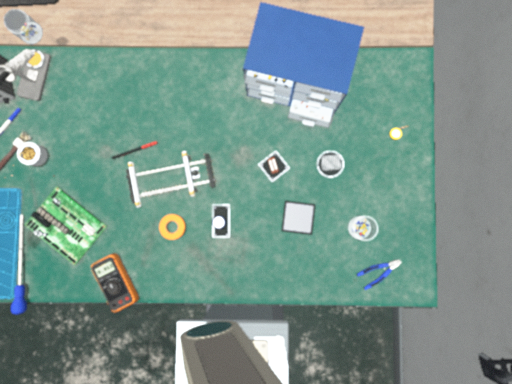

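View pics/scene0.png

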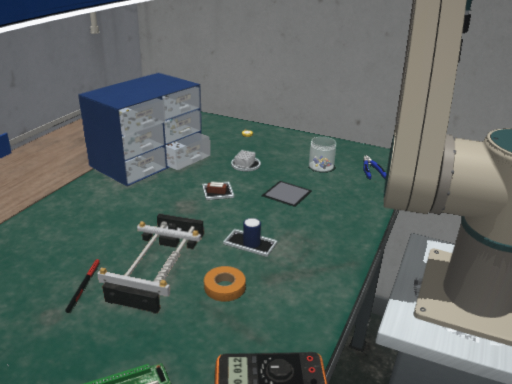

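```bash
python3 - <<'E'
from h import *
np.set_printoptions(precision=3,suppress=True)
o=env.get_obs(); print(o["orientation"],o["ee_pos"])
c=snap("wrist"); print(np.array(c["T_tool_cam"]),c["K"],c["dist_coeffs"],c["cam_to_world"])
c=snap("top")
for n,p in dict(long=(221,221),cap=(219,222),sq=(273.5,166),rnd=(330,164),mat=(298.5,217.5)).items(): print(n,atz(c,p,0.005))
q=[1,0,0,0]
for y in(0,45,90,135,180,225,270,315):
    a=np.deg2rad(y)/2; q=[np.cos(a),np.sin(a),0,0]
    print(y,[np.round(env.solve_ik([x,yy,0.25],q),2)[-1] if env.solve_ik([x,yy,0.25],q) is not None else None for x,yy in((.44,.04),(.6,-.12),(.605,-.275),(.45,-.185))])
E
```

```text
[ 0.991  0.134  0.    -0.   ] [ 0.166 -0.603  0.231]
[[ 0.    -0.946 -0.324  0.082]
 [ 1.     0.     0.    -0.   ]
 [-0.    -0.324  0.946 -0.142]
 [ 0.     0.     0.     1.   ]] [[286.003   0.    254.196]
 [  0.    286.003 191.681]
 [  0.      0.      1.   ]] [-0.053  0.     0.     0.     0.   ] [[ 0.266 -0.912 -0.312  0.245]
 [-0.964 -0.251 -0.086 -0.581]
 [ 0.     0.324 -0.946  0.374]
 [ 0.     0.     0.     1.   ]]
long [0.437 0.037 0.005]
cap [0.434 0.042 0.005]
sq [ 0.599 -0.115  0.005]
rnd [ 0.606 -0.279  0.005]
mat [ 0.45  -0.188  0.005]
0 [np.float64(3.09), np.float64(2.84), np.float64(2.62), np.float64(2.62)]
45 [np.float64(2.3), np.float64(2.05), np.float64(1.83), np.float64(1.83)]
90 [np.float64(1.51), np.float64(1.27), np.float64(1.05), np.float64(1.05)]
135 [np.float64(0.73), np.float64(0.48), np.float64(0.26), np.float64(0.26)]
180 [np.float64(-0.06), np.float64(-0.3), np.float64(-0.52), np.float64(-0.52)]
225 [np.float64(-0.84), np.float64(-1.09), np.float64(-1.31), np.float64(-1.31)]
270 [np.float64(-1.63), np.float64(-1.87), np.float64(-2.09), np.float64(-2.09)]
315 [np.float64(-2.41), np.float64(-2.66), np.float64(-2.88), np.float64(-2.88)]
```

```bash
cat >> h.py <<'E'
def q(yaw): a=np.deg2rad(yaw)/2; return [np.cos(a),np.sin(a),0,0]
E
python3 - <<'E'
from h import *
import pickle
V={}
for n,(x,y) in dict(mat=(.45,-.188),rnd=(.606,-.279),sq=(.599,-.115),lng=(.437,.037)).items():
    for k,dy in enumerate((-.03,.05)):
        env.move_pose([x,y+dy,0.16],q(90)); env.hold(.15)
        V[n,k]=snap("wrist",f"{n}{k}.png")
print(env.get_obs()["t"])
pickle.dump(V,open("V.pkl","wb"))
a=[cv2.imread(f"pics/{n}.png") for n in("mat0","rnd0","sq0","lng0")]
g=np.vstack([np.hstack(a[:2]),np.hstack(a[2:])]); cv2.imwrite("pics/grid.png",cv2.resize(g,(800,600),interpolation=cv2.INTER_AREA))
E
```

```text
8.225
```

View pics/grid.png

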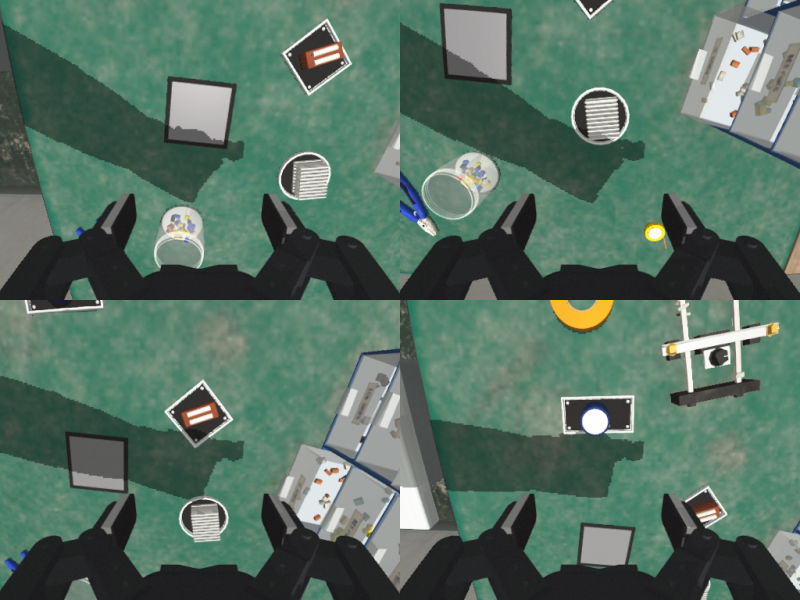

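```bash
cat >> h.py <<'E'
def ortho(c,x0,y0,z,half=0.07,res=0.0005):
    n=int(2*half/res); u=(np.arange(n)+.5)*res-half
    X,Y=np.meshgrid(x0+u,y0-u)   # columns +x, rows -y
    P=proj(c,np.stack([X,Y,np.full_like(X,z)],-1)).astype(np.float32).reshape(n,n,2)
    return cv2.cvtColor(cv2.remap(c["color"],P[...,0],P[...,1],cv2.INTER_LINEAR),cv2.COLOR_RGB2BGR)
E
python3 - <<'E'
from h import *
import pickle
V=pickle.load(open("V.pkl","rb"))
S=dict(mat=(.45,-.188,.002),rnd=(.606,-.279,.0075),sq=(.599,-.115,.0075),lng=(.437,.037,.0075))
rows=[]
for k in(0,1):
    rows.append(np.hstack([cv2.resize(ortho(V[n,k],*S[n]),(200,200),interpolation=cv2.INTER_AREA) for n in S]))
    rows.append(np.hstack([cv2.resize(ortho(V[n,k],*S[n][:2],z),(200,200),interpolation=cv2.INTER_AREA) for n,z in(("mat",.002),("rnd",.0295),("sq",.0205),("lng",.0525))]))
cv2.imwrite("pics/o.png",np.vstack([rows[0],rows[2]]+rows[1:2]))
E
```

```text
(no output)
```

View pics/o.png

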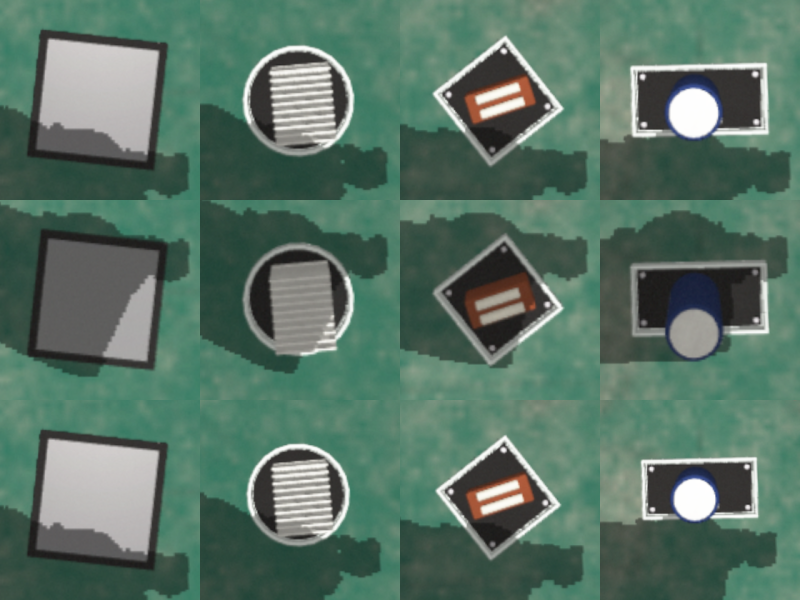

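```bash
python3 - <<'E'
from h import *
import pickle
V=pickle.load(open("V.pkl","rb"))
S=dict(lng=(.437,.037,.0075,.0525),sq=(.599,-.115,.0075,.0205),rnd=(.606,-.279,.0075,.0295),mat=(.45,-.188,.002,.002))
rows=[];r2=[]
for n,(x,y,z,zt) in S.items():
    env.move_pose([x,y-.082,0.13],q(90)); env.hold(.2)
    V[n,2]=snap("wrist")
    rows.append(cv2.resize(ortho(V[n,2],x,y,z),(200,200),interpolation=cv2.INTER_AREA))
    r2.append(cv2.resize(ortho(V[n,2],x,y,zt),(200,200),interpolation=cv2.INTER_AREA))
pickle.dump(V,open("V.pkl","wb"));print(env.get_obs()["t"])
cv2.imwrite("pics/o2.png",np.vstack([np.hstack(rows),np.hstack(r2)]))
def fit(mask,n,x,y,lab,circ=False,res=.0005,half=.07):
    mask=cv2.morphologyEx(mask.astype(np.uint8)*255,cv2.MORPH_OPEN,np.ones((3,3)))
    cs,_=cv2.findContours(mask,cv2.RETR_EXTERNAL,cv2.CHAIN_APPROX_NONE)
    c=max(cs,key=cv2.contourArea)
    if circ:
        (cx,cy),r=cv2.minEnclosingCircle(c);e=cv2.fitEllipse(cv2.convexHull(c)); 
        print(lab,"circ",x-half+(cx+.5)*res,y+half-(cy+.5)*res,2*r*res,"ell",x-half+(e[0][0]+.5)*res,y+half-(e[0][1]+.5)*res,np.array(e[1])*res)
    else:
        (cx,cy),(w,h),a=cv2.minAreaRect(c)
        print(lab,"rect",round(x-half+(cx+.5)*res,4),round(y+half-(cy+.5)*res,4),np.round(np.array([w,h])*res,4),"img ang",round(a,2),"world ang of w side",round(-a,2))
for k in(0,1,2):
  for n,(x,y,z,zt) in S.items():
    def hsv(z): return cv2.cvtColor(ortho(V[n,k],x,y,z),cv2.COLOR_BGR2HSV).astype(int)
    H=hsv(z); ng=~((H[...,0]>60)&(H[...,0]<100)&(H[...,1]>70))
    if n=="lng": ng&=~((H[...,0]>100)&(H[...,1]>80)) if k!=2 else True
    fit(ng,n,x,y,f"{n}{k}",n=="rnd")
    H=hsv(zt); h,s,v=H[...,0],H[...,1],H[...,2]
    if n=="lng": fit((h>100)&(h<130)&(s>90)|(v>140)&(s<40)&(np.hypot(*(np.indices(v.shape)-140))<70),n,x,y,"  cap",True)
    if n=="sq": fit(((h<20)|(h>170))&(s>90),n,x,y,"  fuse")
E
```

```text
12.1667
lng0 rect 0.437 0.037 [0.1395 0.1395] img ang 90.0 world ang of w side -90.0
  cap circ 0.4333140258789062 0.04029725646972657 0.039693984985351566 ell 0.43336498260498046 0.03979354858398439 [0.03407396 0.03993728]
sq0 rect 0.6156 -0.1021 [0.1016 0.1402] img ang 44.42 world ang of w side -44.42
  fuse rect 0.5987 -0.1119 [0.0228 0.0457] img ang 71.57 world ang of w side -71.57
rnd0 circ 0.6050451889038087 -0.2797086563110352 0.07936421966552734 ell 0.6049565353393556 -0.2796368560791016 [0.07869287 0.07883463]
mat0 rect 0.4545 -0.1885 [0.105  0.0903] img ang 6.28 world ang of w side -6.28
lng1 rect 0.4325 0.0345 [0.1345 0.1305] img ang 90.0 world ang of w side -90.0
  cap circ 0.4321754379272461 0.05168421173095704 0.0436422348022461 ell 0.4334985122680664 0.04654863739013673 [0.03408541 0.05531425]
sq1 rect 0.6136 -0.0998 [0.1016 0.1392] img ang 42.94 world ang of w side -42.94
  fuse rect 0.5985 -0.1095 [0.0269 0.0467] img ang 72.01 world ang of w side -72.01
rnd1 circ 0.6066250000000001 -0.28025 0.08477369689941407 ell 0.605375473022461 -0.2795402526855469 [0.07907262 0.08304248]
mat1 rect 0.4545 -0.1882 [0.1038 0.0906] img ang 6.07 world ang of w side -6.07
lng2 rect 0.4317 0.033 [0.1315 0.129 ] img ang 90.0 world ang of w side -90.0
  cap circ 0.43690383148193357 0.04944936752319337 0.06024779510498047 ell 0.4363100128173828 0.04776807785034181 [0.05203651 0.05969838]
sq2 rect 0.6054 -0.1008 [0.0947 0.1481] img ang 31.94 world ang of w side -31.94
  fuse rect 0.5992 -0.1132 [0.0209 0.0457] img ang 71.82 world ang of w side -71.82
rnd2 circ 0.6051614685058594 -0.2799938888549805 0.07889503479003906 ell 0.6049743652343751 -0.2799413986206055 [0.07822202 0.07849252]
mat2 rect 0.455 -0.1888 [0.1035 0.0898] img ang 6.58 world ang of w side -6.58
```

View pics/o2.png

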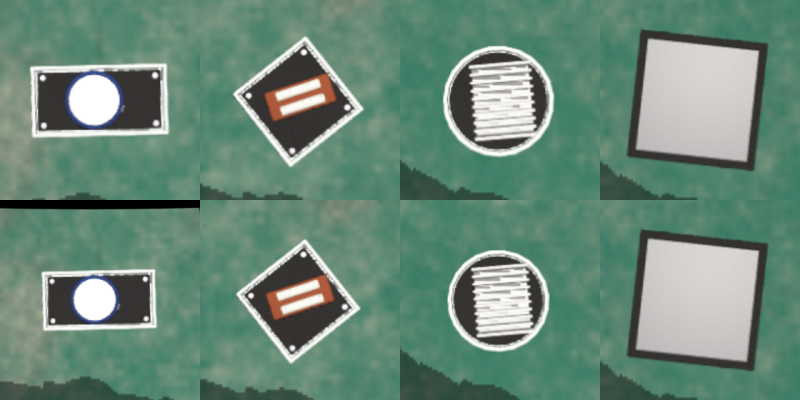

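```bash
cat > fit.py <<'E'
from h import *
import pickle
np.set_printoptions(precision=4,suppress=True)
def comp(mask,near,k=3):
    m=cv2.morphologyEx(mask.astype(np.uint8)*255,cv2.MORPH_OPEN,np.ones((k,k)))
    n,l,st,ce=cv2.connectedComponentsWithStats(m)
    best=max(range(1,n),key=lambda i:st[i,4]*np.exp(-(np.hypot(*(ce[i]-near))/40)**2))
    c=max(cv2.findContours((l==best).astype(np.uint8),cv2.RETR_EXTERNAL,cv2.CHAIN_APPROX_NONE)[0],key=len)
    return c
def seg(c,x,y,z,kind,rad=.07,res=.0005,half=.07):
    H=cv2.cvtColor(ortho(c,x,y,z),cv2.COLOR_BGR2HSV).astype(int); h,s,v=H[...,0],H[...,1],H[...,2]
    R=np.hypot(*(np.indices(v.shape)-139.5))*res<rad
    m=dict(tray=((v>150)&(s<60))|(v<75),mat=s<45,white=(v>150)&(s<50),fuse=((h<20)|(h>170))&(s>90),cap=((h>100)&(h<130)&(s>110)&(v>40)))[kind]&R
    if kind in("fuse","cap","white"): m=cv2.morphologyEx(m.astype(np.uint8),cv2.MORPH_CLOSE,np.ones((15,15)))>0
    if kind=="tray": m=cv2.morphologyEx(m.astype(np.uint8),cv2.MORPH_CLOSE,np.ones((5,5)))>0
    C=comp(m,(139.5,139.5))
    (a,b),wh,ang=cv2.minAreaRect(C); e=cv2.fitEllipse(cv2.convexHull(C))
    w=lambda a,b:np.array([x-half+(a+.5)*res,y+half-(b+.5)*res])
    wh=np.array(wh)*res; A=-ang
    if wh[0]<wh[1]: A+=90   # world angle of the long side
    return dict(rect=w(a,b),wh=wh,long_ang=(A+90)%180-90,ell=w(*e[0]),d=np.array(e[1])*res)
S=dict(lng=(.437,.037,.0075,.0525),sq=(.599,-.115,.0075,.0205),rnd=(.605,-.28,.0075,.0295),mat=(.45,-.188,.002,.002))
E
python3 - <<'E'
from fit import *
V=pickle.load(open("V.pkl","rb"))
for k in(2,0):
    for n,kind,zi,rad in(("lng","tray",0,.06),("lng","cap",1,.025),("sq","tray",0,.07),("sq","fuse",1,.04),("rnd","tray",0,.045),("rnd","white",1,.0325),("mat","mat",0,.07)):
        x,y=S[n][:2]; 
        if kind=="cap": x,y=.4335,.038
        r=seg(V[n,k],x,y,S[n][2+zi],kind,rad); print(n,k,kind,*[(a,np.round(b,4)) for a,b in r.items()])
# heights: same feature in views 2 and 1
for n,kind,rad,xy,z in(("lng","white",.022,(.4335,.039),.0525),("sq","fuse",.04,None,.0205),("rnd","white",.0325,None,.0295),("rnd","tray",.045,None,.0075),("sq","tray",.07,None,.0075),("mat","mat",.07,None,.002)):
  for kk in((2,0),(2,1)):
    rr=[]
    for k in kk:
        x,y=xy or S[n][:2]; p=seg(V[n,k],x,y,z,kind,rad)["rect"]; o=V[n,k]["cam_to_world"][:3,3]; P=np.r_[p,z]; rr.append((o,(P-o)/np.linalg.norm(P-o)))
    print(n,kind,kk,tri(*rr))
E
```

```text
lng 2 tray ('rect', array([0.4346, 0.0392])) ('wh', array([0.1113, 0.0678])) ('long_ang', np.float64(-1.6366)) ('ell', array([0.4364, 0.0368])) ('d', array([0.0972, 0.1183]))
lng 2 cap ('rect', array([0.4332, 0.0373])) ('wh', array([0.033, 0.034])) ('long_ang', np.float64(0.0)) ('ell', array([0.4333, 0.0372])) ('d', array([0.0338, 0.0343]))
sq 2 tray ('rect', array([ 0.5965, -0.1133])) ('wh', array([0.0746, 0.0712])) ('long_ang', np.float64(-49.3987)) ('ell', array([ 0.5979, -0.1142])) ('d', array([0.0882, 0.0912]))
sq 2 fuse ('rect', array([ 0.5992, -0.1132])) ('wh', array([0.0209, 0.0457])) ('long_ang', np.float64(18.178)) ('ell', array([ 0.5986, -0.1128])) ('d', array([0.0325, 0.0495]))
rnd 2 tray ('rect', array([ 0.605, -0.28 ])) ('wh', array([0.0775, 0.0775])) ('long_ang', np.float64(-90.0)) ('ell', array([ 0.605 , -0.2799])) ('d', array([0.078 , 0.0781]))
rnd 2 white ('rect', array([ 0.6081, -0.2798])) ('wh', array([0.0648, 0.0557])) ('long_ang', np.float64(-87.1729)) ('ell', array([ 0.6051, -0.28  ])) ('d', array([0.0644, 0.065 ]))
mat 2 mat ('rect', array([ 0.4482, -0.1881]))
[... 1718 characters left out ...]
rnd white (2, 0) (array([ 0.6087, -0.2798,  0.0342]), np.float64(0.0013555513936578192))
rnd white (2, 1) (array([ 0.6097, -0.2798,  0.0278]), np.float64(0.003340223090069149))
rnd tray (2, 0) (array([ 0.6046, -0.2798,  0.0222]), np.float64(0.0006557429735235178))
rnd tray (2, 1) (array([ 0.6035, -0.28  ,  0.0077]), np.float64(0.0029990827241266676))
sq tray (2, 0) (array([ 0.596 , -0.1133,  0.0072]), np.float64(0.0008643078976336267))
sq tray (2, 1) (array([ 0.5977, -0.1133,  0.0125]), np.float64(0.0024801519487979333))
mat mat (2, 0) (array([ 0.4482, -0.1881,  0.0011]), np.float64(6.538232882477057e-05))
mat mat (2, 1) (array([ 0.4482, -0.1881,  0.0012]), np.float64(6.969213924878385e-05))
```

```bash
cat >> fit.py <<'E'
from scipy.optimize import minimize
def rectfit(c,x,y,z,ang,W,H,bands,half=.07,res=.0005,ch=None):
    """bands: (inner offset, outer offset, weight) relative to outline WxH; maximise weighted V"""
    I=ortho(c,x,y,z); g=cv2.GaussianBlur(I.min(axis=2) if ch is None else ch(I),(0,0),1).astype(float)
    def ringpts(lo,hi):
        P=[]
        for o in np.arange(lo,hi+1e-9,.0005):
            w,h=W/2+o,H/2+o
            for t in np.linspace(-1,1,81): P+=[(w,t*h),(-w,t*h),(t*w,h),(t*w,-h)]
        return np.array(P)
    R=[(ringpts(a,b),wt) for a,b,wt in bands]
    def score(p):
        ca,sa=np.cos(p[2]),np.sin(p[2]); s=0
        for P,wt in R:
            X=p[0]/1000+ca*P[:,0]-sa*P[:,1];Y=p[1]/1000+sa*P[:,0]+ca*P[:,1]
            u=((X-x+half)/res-.5).astype(np.float32);v=((y+half-Y)/res-.5).astype(np.float32)
            s+=wt*cv2.remap(g.astype(np.float32),u[None],v[None],cv2.INTER_LINEAR).mean()
        return -s
    best=min((minimize(score,[x*1e3+i,y*1e3+j,np.deg2rad(ang+a)],method="Nelder-Mead",options=dict(initial_simplex=[[x*1e3+i,y*1e3+j,np.deg2rad(ang+a)],[x*1e3+i+2,y*1e3+j,np.deg2rad(ang+a)],[x*1e3+i,y*1e3+j+2,np.deg2rad(ang+a)],[x*1e3+i,y*1e3+j,np.deg2rad(ang+a+4)]])) for i in(-3,0,3) for j in(-3,0,3) for a in(-4,0,4)),key=lambda r:r.fun)
    return best.x[0]/1e3,best.x[1]/1e3,np.rad2deg(best.x[2]),-best.fun
RING=[(-.003,0,1),(.001,.004,-.5),(-.007,-.004,-.5)]
E
python3 - <<'E'
from fit import *
V=pickle.load(open("V.pkl","rb"))
for k in(2,0):
    L=rectfit(V["lng",k],.437,.037,.0075,1,.096,.050,RING);Q=rectfit(V["sq",k],.598,-.115,.0075,38,.066,.066,RING)
    Hs=rectfit(V["rnd",k],.608,-.279,.0295,5,.040,.048,[(-.004,0,1),(.001,.0025,-1)])
    Fu=rectfit(V["sq",k],.599,-.1135,.0205,18,.045,.020,[(-.0035,-.0005,1),(.0008,.003,-1)],ch=lambda I:np.clip(I[...,2].astype(int)-I[...,0],0,255).astype(np.uint8))
    for n,r in zip(("long","sq","hs","fuse"),(L,Q,Hs,Fu)): print(k,n,np.round(r,4))
    if k==2:
        v=[]
        for n,r,z,W,H in(("lng",L,.0075,.096,.05),("sq",Q,.0075,.066,.066),("rnd",Hs,.0295,.04,.048),("sq",Fu,.0205,.045,.02)):
            I=ortho(V[n,k],r[0],r[1],z); 
            b=cv2.boxPoints(((139.5,139.5),(W/.0005,H/.0005),-r[2])); I=cv2.resize(I,None,fx=1.4,fy=1.4); cv2.polylines(I,[np.int32(b*1.4)],True,(255,0,255),1); v.append(I[46:346,46:346])
        cv2.imwrite("pics/fit.png",np.vstack([np.hstack(v[:2]),np.hstack(v[2:])]))
E
```

```text
2 long [  0.4366   0.0368   1.3573 105.1024]
2 sq [  0.5977  -0.116   38.2818 111.7573]
2 hs [ 0.6078 -0.2792  4.8842 95.8933]
2 fuse [ 0.5991 -0.113  18.2096 75.9122]
0 long [ 0.4366  0.0369  1.2432 99.7494]
0 sq [  0.5977  -0.1159  38.2193 106.9398]
0 hs [ 0.6074 -0.2762  5.9731 71.1375]
0 fuse [ 0.5989 -0.1123 18.2094 68.9135]
```

View pics/fit.png

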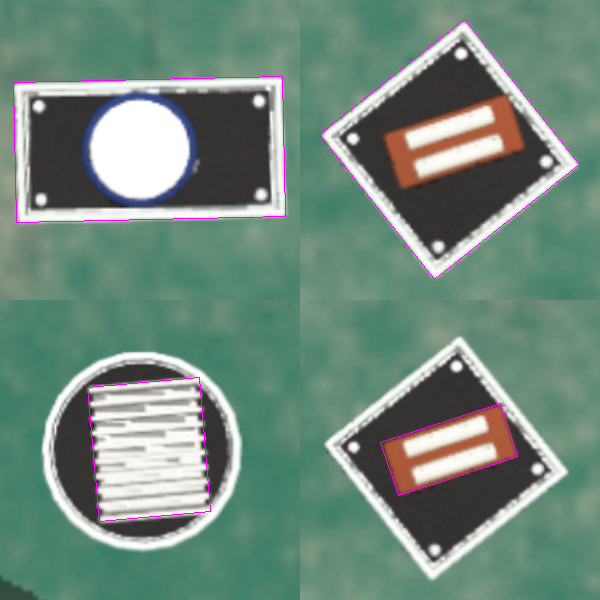

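```bash
cat >> h.py <<'E'
def pick(x,y,z,yaw,opening,up=.12):
    env.move_pose([x,y,up],q(yaw)); env.grip(opening)
    env.servo_line([x,y,z+.03],speed=.2)
    s=env.servo_line([x,y,z],speed=.06,f_stop=10); env.grip(0.0); o=env.get_obs()
    print("pick stop",s,"w",round(o["gripper_width"],4),"F",round(o["grip_force"],1),"z",round(o["ee_pos"][2],4))
    env.servo_line([x,y,up],speed=.2); o=env.get_obs(); print("lift w",round(o["gripper_width"],4),"F",round(o["grip_force"],1),"t",o["t"])
def place(x,y,z,yaw,opening,up=.12):
    env.move_pose([x,y,up],q(yaw)); env.servo_line([x,y,z+.03],speed=.2); env.hold(.1)
    s=env.servo_line([x,y,z],speed=.04,f_stop=6); o=env.get_obs(); print("place stop",s,"pos",np.round(o["ee_pos"],4),"F",np.round(o["wrist_force"],1),"w",round(o["gripper_width"],4))
    env.grip(opening); env.hold(.2); env.servo_line([x,y,up],speed=.2); print("t",env.get_obs()["t"])
E
python3 - <<'E'
from h import *
pick(.4333,.0373,.016,91.3,.060)
place(.4482,-.1881,.0157,91.3,.055)
import pickle
env.move_pose([.4482,-.1881-.082,.13],q(90)); env.hold(.2); c=snap("wrist","m1.png"); pickle.dump(c,open("m1.pkl","wb"))
I=np.hstack([ortho(c,.4482,-.188,z) for z in(.052,)]+[ortho(snap("top"),.4366,.0368,.0075)]); cv2.imwrite("pics/m1o.png",I)
E
```

```text
pick stop False w 0.0339 F 59.6 z 0.0166
lift w 0.034 F 59.6 t 15.9
place stop True pos [ 0.4474 -0.1877  0.0161] F [0.4 0.5 4. ] w 0.0339
t 19.35
```

View pics/m1o.png

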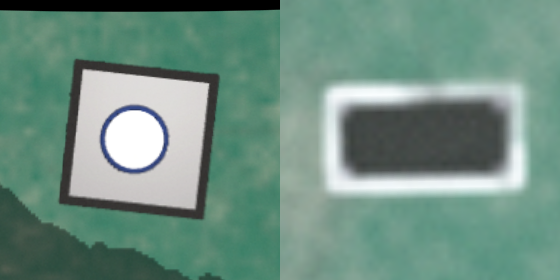

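```bash
sed -i 's/print("pick stop"/print("pos",np.round(o["ee_pos"],4),"pick stop"/' h.py; python3 - <<'E'
from fit import *
c=pickle.load(open("m1.pkl","rb")); print(seg(c,.4465,-.188,.052,"cap",.03))
pick(.599,-.113,.0095,198.2,.040)
place(.4366,.0368,.0095,181.3,.036)
env.move_pose([.4366,.0368-.082,.13],q(90)); env.hold(.2); c=snap("wrist"); pickle.dump(c,open("m2.pkl","wb"))
r=rectfit(c,.4366,.0368,.0205,1.3,.045,.020,[(-.0035,-.0005,1),(.0008,.003,-1)],ch=lambda I:np.clip(I[...,2].astype(int)-I[...,0],0,255).astype(np.uint8)); print("fuse",r)
print("tray",rectfit(c,.4366,.0368,.0075,1.3,.096,.050,RING))
cv2.imwrite("pics/m2o.png",np.hstack([ortho(c,.4366,.0368,z) for z in(.0205,.0075)]))
E
```

```text
{'rect': array([ 0.4503, -0.1792]), 'wh': array([0.0325, 0.0136]), 'long_ang': -29.8590145111084, 'ell': array([ 0.4462, -0.186 ]), 'd': array([0.0294, 0.0321])}
pos [ 0.5996 -0.1132  0.0101] pick stop False w 0.0176 F 61.4 z 0.0101
lift w 0.0181 F 61.1 t 23.95
place stop True pos [0.4358 0.0369 0.0101] F [-1.  -0.3  4.8] w 0.0181
t 27.4083
fuse (np.float64(0.43549842591682675), np.float64(0.0364046294558504), np.float64(1.2568765350150455), np.float64(81.40827941894531))
tray (np.float64(0.4365609141678294), np.float64(0.03676989283043444), np.float64(1.3989790728810296), np.float64(104.24414825439453))
```

View pics/m2o.png

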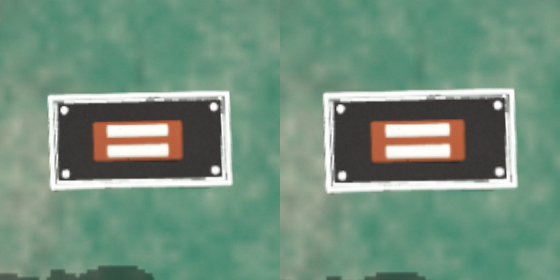

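```bash
python3 - <<'E'
from fit import *
pick(.6078,-.2792,.0115,94.9,.058)
place(.5982,-.116,.0115,128.3,.056)
env.move_pose([.598,-.116-.082,.13],q(90)); env.hold(.2); c=snap("wrist"); pickle.dump(c,open("m3.pkl","wb"))
print("tray",rectfit(c,.5977,-.116,.0075,38.3,.066,.066,RING))
r=rectfit(c,.598,-.116,.0295,38.3,.040,.048,[(-.004,0,1),(.001,.0025,-1)]); print("hs",r)
a=ortho(c,.5977,-.116,.0295); b=cv2.boxPoints(((139.5+(r[0]-.5977)/.0005,139.5-(r[1]+.116)/.0005),(80,96),-r[2])); cv2.polylines(a,[np.int32(b)],True,(255,0,255),1)
m=pickle.load(open("m1.pkl","rb")); cc=ortho(m,.4465,-.188,.052)
g=cv2.cvtColor(cc,cv2.COLOR_BGR2GRAY); g=cv2.medianBlur(g,5)
w=((g>225)&(np.hypot(*(np.indices(g.shape)-139.5))<40)).astype(np.uint8); M=cv2.moments(w,True); print("cap",.4465-.07+(M["m10"]/M["m00"]+.5)*.0005,-.188+.07-(M["m01"]/M["m00"]+.5)*.0005,2*np.sqrt(M["m00"]/np.pi)*.5)
cv2.imwrite("pics/m3o.png",np.hstack([a,cv2.merge([w*255]*3)]))
E
```

```text
pos [ 0.6085 -0.2796  0.0123] pick stop False w 0.0382 F 60.4 z 0.0123
lift w 0.0381 F 60.2 t 32.5667
place stop True pos [ 0.5973 -0.1157  0.0123] F [ 0.5 -0.3  4.1] w 0.0388
t 35.8
tray (np.float64(0.5976407304982457), np.float64(-0.11596685038224519), np.float64(38.22003540074348), np.float64(100.6133041381836))
hs (np.float64(0.5921566320615507), np.float64(-0.11248280813180701), np.float64(38.676040397677085), np.float64(96.83544158935547))
cap 0.445482413525068 -0.1876788767975126 28.618374117879117
```

View pics/m3o.png

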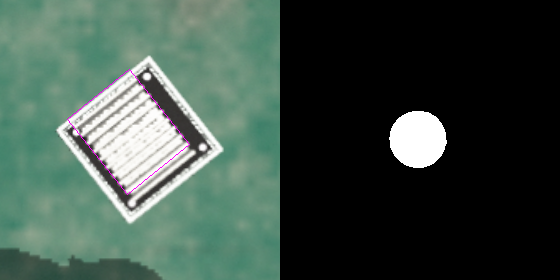

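```bash
python3 - <<'E'
from fit import *
c=pickle.load(open("m3.pkl","rb"))
out=[]
for z in(.0295,.0075):
    a=ortho(c,.5977,-.116,z,.045,.0003); M=cv2.getRotationMatrix2D((149.5,149.5),-38.25,1.2); out.append(cv2.warpAffine(a,M,(300,300)))
cv2.imwrite("pics/m3z.png",cv2.resize(np.hstack(out),(800,400)))
E
```

```text
(no output)
```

View pics/m3z.png

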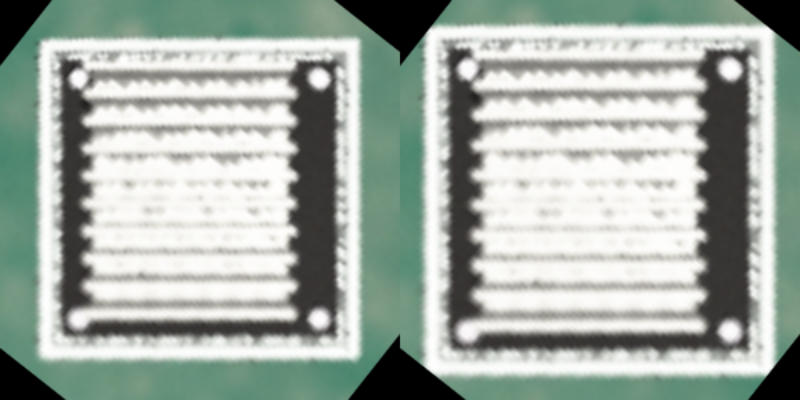

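```bash
python3 - <<'E'
from fit import *
pick(.5968,-.1154,.0120,128.3,.056)
place(.6005,-.1162,.0115,128.3,.056)
env.move_pose([.598,-.116-.082,.13],q(90)); env.hold(.2); c=snap("wrist"); pickle.dump(c,open("m4.pkl","wb"))
pick(.4472,-.1879,.0165,91.3,.060)
place(.6077,-.2802,.0160,91.3,.055)
env.move_pose([.605,-.280-.082,.13],q(90)); env.hold(.2); d=snap("wrist"); pickle.dump(d,open("m5.pkl","wb"))
out=[]
for cc,x,y,z in((c,.5977,-.116,.0295),(d,.605,-.28,.0525),(d,.605,-.28,.0075)):
    a=ortho(cc,x,y,z,.045,.0003); M=cv2.getRotationMatrix2D((149.5,149.5),-38.25 if cc is c else 0,1.0); out.append(cv2.warpAffine(a,M,(300,300)))
I=np.hstack(out); 
for i in range(3): cv2.drawMarker(I,(300*i+150,150),(255,0,255),cv2.MARKER_CROSS,20,1)
cv2.imwrite("pics/m5.png",cv2.resize(I,(800,267)))
for z in(.0525,):
    g=cv2.medianBlur(cv2.cvtColor(ortho(d,.605,-.28,z),cv2.COLOR_BGR2GRAY),5)
    w=((g>225)&(np.hypot(*(np.indices(g.shape)-139.5))<36)).astype(np.uint8); M=cv2.moments(w,True); print("cap",.605-.07+(M["m10"]/M["m00"]+.5)*.0005,-.28+.07-(M["m01"]/M["m00"]+.5)*.0005,2*np.sqrt(M["m00"]/np.pi)*.5)
print("tray",seg(d,.605,-.28,.0075,"tray",.045))
t=snap("top","top9.png")
E
```

```text
pos [ 0.5975 -0.1156  0.0127] pick stop False w 0.0381 F 60.5 z 0.0127
lift w 0.0384 F 60.2 t 39.6083
place stop True pos [ 0.5997 -0.116   0.0127] F [-0.9  0.3  3.9] w 0.0381
t 42.3917
pos [ 0.4478 -0.1883  0.0171] pick stop False w 0.0336 F 59.6 z 0.0171
lift w 0.0333 F 59.6 t 46.2833
place stop True pos [ 0.607  -0.2798  0.0176] F [ 0.2 -0.3  3.6] w 0.0335
t 49.5417
cap 0.6051250965250965 -0.2793714285714286 28.712760320387485
tray {'rect': array([ 0.605, -0.28 ]), 'wh': array([0.0775, 0.0775]), 'long_ang': -90.0, 'ell': array([ 0.605 , -0.2799]), 'd': array([0.0779, 0.0781])}
```

View pics/m5.png

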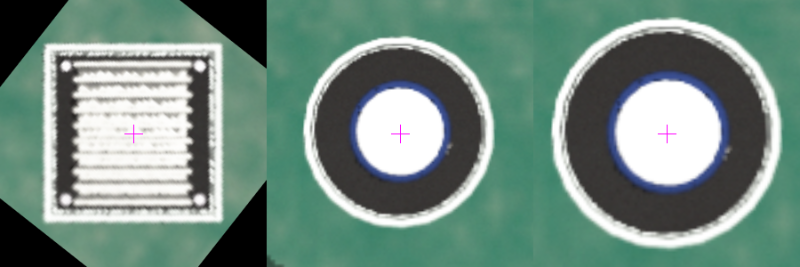

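View pics/top9.png

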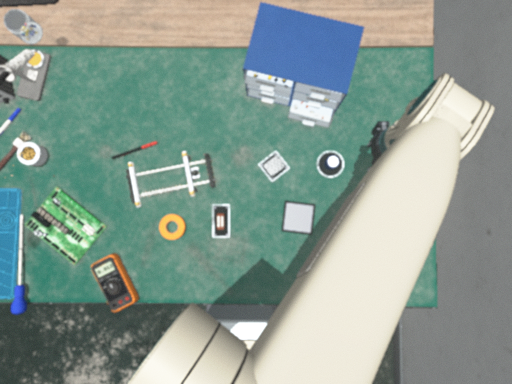

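All three parts are centred in their trays: the heat sink and capacitor sit on the crosses, the fuse block is in the long tray at (221,221), the mat is empty at (298,217), and the tape is unmoved.

```bash
python3 -c "
from cell import env
print(env.job_done())"
```

```text
the job is handed in; nothing more can be done
None
```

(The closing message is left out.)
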